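# Clamp the strainer disk into a filtration head

### The arm

A 6-joint arm with a two-finger parallel gripper is mounted at the origin on the work surface. World frame = base frame: x ahead of the robot, y to its left, z up, the work surface at z = 0. Lengths are in m, angles in rad, forces in N, time in s.
With the tool pointing down it reaches from about 0.35 to 0.95 m from the base axis. Payload 17.4 kg.
Tool frame: the origin (TCP) lies at the very end of the fingers, on their centre line; the grasp point (between the pads) lies 19 mm behind it (grasp_offset is the distance from the TCP to the grasp point, in m); y points along the fingers, z is the direction in which the jaws open and shut, and the axes are right-handed (so a half turn about y gives the same grasp; the last joint's range is limited). The gripper opens to 93 mm and grips with 3 to 60 N. Pads are 15 mm wide; open, the fingers measure 128 mm over their backs; the gripper's body (75 mm by 188 mm) begins 65 mm behind the grasp point.
Start: joints at [-1.256, 0.116, 1.442, -0, 1.584, -0.038], TCP at [0.233, -0.633, 0.219] pointing down, gripper open.
Joint ranges: [-2.83, 2.83], [-0.83, 2.19], [0.07, 2.5], [-1.14, 4.28], [0.01, 3], [-2.97, 2.97]. Speed limits (rad/s): [1.89, 1.89, 2.22, 3.14, 3.14, 3.14].

### API

Orientations are given as a 3x3 rotation matrix whose columns are the frame's x, y, z axes.
In Python, from rig import * gives the robot as it stands. The module is installed in compiled form; this text tells all that it offers.
- The arm moves only by the shell command python3 -m jog 'ROWS' [FORCE]. ROWS is JSON, a list that holds one entry, the list of rows, each a list of 7 numbers: the shift along the tool's x, y, z in units of 0.25 m (1.0 is 0.25 m), then the turn, a rotation vector about the tool's x, y, z in units of 90 degrees (1.0 is 90 degrees), then the opening, from 0 (shut) to 1 (fully open). In form: [[[dx, dy, dz, rx, ry, rz, hand], ...]]. A call has 1 to 8 rows; each row shifts and turns the commanded pose from where the row before left it, along the tool's axes as they then stand; what a row does not reach is not made up. A row lasts 1/8 s, in which the tool goes at most 62.5 mm and 10.7 degrees, less where a joint would pass 70% of its speed; a pose out of reach is approached as far as the arm can. A call with a number of a shift or a turn outside -1 to 1 is refused whole. A call with a gripper value outside its range is refused whole. The fingers move at their own pace and stop on an object; FORCE is the grip in N (left out, the last holds). Time passes only in rows, so rows that do not move let the fingers close. It gives the time, the measured TCP pose, the force and the opening at its end, in the units of the state.
- get_state(): the state, without advancing time (a new reading comes with each control period).
- capture(name): name is "side" or "top"; returns a dict with "img" (480x640x3 uint8, blue, green, red), "range_z" (480x640 float32, m along the optical axis (not along the pixel's ray), 0 where there is no reading), "camera_matrix" (3x3 intrinsics, pixels), "cam_to_world" (4x4, takes a point from camera to world coordinates). Camera axes: x right, y down, z forward; pixel columns grow to the right and rows downward; lengths in m; the calibration is good to about 2 mm. A picture is of the moment at which its call begins.
- hand_in(): hands the job in, once; it reports no verdict.
Trained networks look in the newest picture that a camera, given by its name, has taken for a name from the list of things; names that differ only in an ending like _2 or _b are one class to them, and where a whole thing is asked for, a point or a joint stands for the part that bears it (a point fixed in the world has none). Each returns a list of dicts, best first, with "conf" (0 to 1); they miss things now and then, are a little off and sometimes report something else, mostly with a low value. They report only what shows in the picture. A call takes as long as a camera call.
- outline_of(target, camera): "region" (480x640 bool, what is visible of it) and "rect" ([left, top, right, bottom] in pixels, round what is visible of it).
The state is a dict: "t": time; "joint_pos": joint angles; "joint_vel": joint speeds; "joint_efforts": joint torques, N m; "tool_pos": TCP position; "eef_rot": TCP orientation; "wrist_force": force on the tool from outside, world axes, zero at the start; "ft_torque": the same for the moment, N m; "width": finger opening in m.
Only numpy, scipy, OpenCV 4.12 (cv2) and the standard library are available. Lean on these libraries where they do the work, as an engineer would, in place of code of your own. Each camera call takes 0.05 s, during which the arm holds its last target. There are 200 camera calls.

### The job

Set the loose strainer disk flat into the open mouth of the middle head of the filtration manifold and let it go, then put the loose clamp ring over it and screw it on clockwise until it is firmly hand-tight and holds the disk clamped on the soft gasket. Be gentle: do not force the parts, do not overtighten and crush the gasket, and leave everything else on the bench where it is.

Things in the scene. Friction and masses are not known exactly. Their poses are not given: they have to be found in the camera images.
- manifold: Steel manifold fixed to the table: level pipe along its own y, 600 mm long, three upright heads at y = -200, 0, +200 mm. Origin on the table under the middle head, z up. Use the middle head: it is open, rim 125 mm above the table. The head at +y carries a tall steel funnel (68 mm wide, top at 195 mm), that at -y a rubber cap.
- mouth (a point): Centre of the middle head's mouth in the plane of its rim; axes as the manifold's. The mouth is 35 mm wide inside, the neck 40 mm outside. At the rim a flange 3 mm thick and 49 mm wide has two notches, each 12 mm wide, at the manifold's +y and -y sides.
- notch (a point): Mid notch at the +y side, on the flange's top, 22 mm from the axis. Below the flange a two-start thread rib begins at each notch. Turned clockwise seen from above, it pulls the ring down 4.5 mm per rad; it ends at a stop 1.75 rad past the notch. Start the ring with its ears over the notches, either way round, play 0.16 rad each way; the lugs go under the rib 0.2 rad past the notch.
- gasket_mean (a point): Mean place of the top of a springy black gasket in the mouth, 6.6 mm below the rim. Its true height differs by up to 1.5 mm either way, the thread's by 1 mm, unmeasured: the ring gets tight anywhere 0.5 to 1.45 rad past the notch. It gives 1 mm per 18 N (12 N with the steel contacts), seals well when the ring presses the disk with about 12 N (7 to 19 is good), is crushed above 26 N.
- disk: Loose perforated steel strainer disk, 33 mm in diameter, 10 mm thick, foot chamfered, about 80 g, with a round lifting stub 12 mm in diameter standing 20 mm high on its middle. Origin at the centre of its underside, z up through the stub. Seated on the gasket, its plate stands about 2 to 5 mm proud of the rim.
- ring: Loose steel clamp ring, 58 mm outer diameter, 20 mm high, about 120 g, lying right way up. Origin at the centre of its underside, z up. Skirt 52 mm wide inside; the top 4 mm is an inward lip with a 24 mm hole; the lip's underside, 16 mm above the origin, presses on the disk. Steel on steel: the turning moment is about 0.013 N m per N of clamping (give or take a fifth); friction holds it.
- ring_ear (a point): Middle of the flat outer face of the ring's +y ear. Two ears for gripping, at the ring's own +y and -y, 20 mm wide, 4 to 20 mm above the ring's underside, 65 mm across their outer faces. Firm hand-tight is about 0.16 N m. Lifting the ring lightly with its lugs under the rib shows how much play is left before it gets tight; each touch felt so gives about 1 mm per 20 N.
- ring_lug (a point): Inner end of the lug below the +y ear. Two round lugs, one below each ear, 4 mm thick (2.6 to 6.6 mm above the ring's underside), reach in to 21 mm from the axis. In the notches, they let the ring drop until its lip lies on the disk; elsewhere they rest on the flange, the ring then 8 mm or more higher.
- small_dishes: Bystander: stack of three small clear culture dishes, 54 mm across, 36 mm high; origin at the centre of its underside. Leave it alone.
- large_dishes: Bystander: stack of five clear culture dishes, 90 mm across, 70 mm high; origin at the centre of its underside. Leave it alone.
- media_bottle: Bystander: glass bottle, 70 mm across, 150 mm high; origin at the centre of its underside. Leave it alone.
- stain_jar: Bystander: amber jar with black lid, 44 mm across, 55 mm high; origin at the centre of its underside. Leave it alone.
- tweezers: Bystander: tweezers with blue grips lying flat, 130 mm long; origin at the centre of its underside. Leave it alone.
- spring_clamp: Bystander: blue spring clamp lying flat, 130 mm long, 50 mm wide; origin at the centre of its underside. Leave it alone.

How it is judged:
On the way, in this order (a step that is already met when the one before it is completed fails the run):
1. the disk lies flat in the mouth, let go, with the ring not yet on it (horizontal distance between disk and mouth below 0.003 m and z of disk in the frame of mouth below -0.003 m and angle between disk's own z axis and vertical below 0.08 rad and contact force between disk and the fingers below 0.1 N and distance between ring and mouth above 0.05 m and linear speed of disk below 0.02 m/s), for 0.2 s.
2. the ring is over the disk with its lugs in or past the notches (horizontal distance between disk and mouth below 0.003 m and z of disk in the frame of mouth below -0.003 m and angle between each of disk, ring's own z axis and vertical below 0.08 rad and horizontal distance between ring and mouth below 0.004 m and z of ring in the frame of mouth below -0.0098 m), for 0.1 s.
At the end, for the whole second after the job is handed in: Disk in the mouth (3 mm from its axis, underside 3 mm or more below the rim, tilt under 0.08 rad); ring on over it (4 mm from the axis, underside 9.8 mm or more below the rim, tilt under 0.08 rad), pressing the disk with 7 to 19 N; both at rest and let go (all of step 2 and contact force between ring and disk between 7 and 19 N and linear speed of each of ring, disk below 0.01 m/s and contact force between ring and the arm below 0.05 N and contact force between ring and the fingers below 0.05 N); the robot touches nothing.
It fails at once if the ring presses the disk with more than 26 N (gasket crushed) (contact force between ring and disk above 26 N).
It fails at once if the disk is forced against the head with more than 25 N (contact force between disk and manifold above 25 N).
It fails at once if the ring is forced against the head with more than 45 N (contact force between ring and manifold above 45 N).
It fails at once if a bystander moved more than 30 mm (distance of any of small_dishes, large_dishes, media_bottle, stain_jar, tweezers, spring_clamp from where it was at the start of the episode above 0.03 m).
It also fails if it takes over 72 s, if anything falls off the work surface, if the arm or the gripper's body presses on something with over 40 N, if the wrist force passes 120 N, or if a joint passes its speed limit or range.

## Working session

There is one attempt and no reset: what is moved stays moved. The work goes in short steps, Python scripts to look and compute and a shell command to move; the robot and the scene stay as the last step left them, time stands still between calls to the robot, and variables do not carry over. Pictures are saved under pics/ and viewed, about 8 in all and at most 12, crops included, and the job is handed in when it is done.

```bash
mkdir -p pics; cat > h.py <<'E'
from rig import *
import numpy as np, cv2
def pts(c,mask):
    z=c["range_z"]; v,u=np.nonzero(mask&(z>0)); d=z[v,u]; K=c["camera_matrix"]
    P=np.stack([(u-K[0,2])/K[0,0]*d,(v-K[1,2])/K[1,1]*d,d,np.ones_like(d)])
    return (c["cam_to_world"]@P)[:3].T
E
python3 - <<'E'
from h import *
s=get_state(); print(s)
for cam in("top","side"):
    c=capture(cam); cv2.imwrite(f"pics/{cam}0.png",c["img"]); print(cam,c["cam_to_world"].round(3).tolist())
    for n in("manifold","disk","ring","small_dishes","large_dishes","media_bottle","stain_jar","tweezers","spring_clamp"):
        for o in outline_of(n,cam)[:2]:
            p=pts(c,o["region"])
            if len(p): print(n,round(o["conf"],2),np.round(o["rect"]),len(p),np.median(p,0).round(3),np.percentile(p,2,axis=0).round(3),np.percentile(p,98,axis=0).round(3))
E
```

```text
{'t': 0.0, 'joint_pos': array([-1.25582826e+00,  1.16455614e-01,  1.44227686e+00,  2.80786519e-05,
        1.58400373e+00, -3.78268240e-02]), 'joint_vel': array([ 1.65502077e-03, -7.99961066e-04,  9.73131555e-04,  9.17476702e-05,
       -5.65954141e-04, -8.09148522e-04]), 'joint_efforts': array([ 1.43571851e-03, -7.21266031e+01, -6.22602224e+01,  7.80726923e-02,
        2.37344729e-02, -9.35294679e-05]), 'tool_pos': array([ 0.23314389, -0.63323106,  0.21791846]), 'eef_rot': array([[-9.38410572e-01, -3.27559130e-04,  3.45522055e-01],
       [-3.45522203e-01,  1.09598677e-03, -9.38409935e-01],
       [-7.13028603e-05, -9.99999346e-01, -1.14166453e-03]]), 'wrist_force': array([-0.32287466,  1.24668236, -0.91603483]), 'ft_torque': array([0.04349088, 0.00530739, 0.01036814]), 'width': 0.09286109601879507}
top [[-0.087, -0.973, 0.215, 0.286], [-0.996, 0.084, -0.022, 0.005], [0.003, -0.216, -0.976, 1.194], [0.0, 0.0, 0.0, 1.0]]
manifold 0.87 [162. 164. 434. 241.] 4731 [0.63  0.091 0.058] [ 0.586 -0.274  0.02 ] [0.674 0.323 0.196]
disk 0.58 [357. 271. 371. 289.] 155 [ 0.441 -0.109  0.009] [ 
[... 1261 characters left out ...]
[0.464 0.004 0.033] [ 0.442 -0.03  -0.001] [0.493 0.022 0.039]
large_dishes 0.77 [247. 349. 292. 404.] 1883 [0.425 0.345 0.067] [0.391 0.295 0.001] [0.475 0.379 0.072]
media_bottle 0.92 [191. 379. 231. 434.] 1698 [0.466 0.473 0.096] [0.448 0.435 0.004] [0.505 0.496 0.15 ]
stain_jar 0.87 [298. 381. 320. 407.] 505 [0.337 0.326 0.051] [0.321 0.301 0.007] [0.361 0.34  0.057]
stain_jar 0.67 [190. 162. 343. 352.] 4547 [0.624 0.183 0.061] [ 0.579 -0.274  0.011] [0.674 0.33  0.196]
tweezers 0.58 [386. 191. 421. 213.] 164 [ 0.435 -0.334  0.005] [ 0.41  -0.388 -0.002] [ 0.462 -0.279  0.01 ]
spring_clamp 0.62 [379. 167. 426. 178.] 585 [ 0.498 -0.459  0.006] [ 0.435 -0.498 -0.003] [ 0.564 -0.426  0.029]
```

```bash
python3 - <<'E'
from h import *
c=capture("top"); s=capture("side")
im=c["img"][150:330,140:400]; cv2.imwrite("pics/a.png",cv2.resize(im,None,fx=3,fy=3,interpolation=cv2.INTER_CUBIC))
def up(a,n): return cv2.resize(a,(400,n),interpolation=cv2.INTER_CUBIC)
a=c["img"]
b=np.vstack([np.hstack([up(a[270:320,205:255],300) if 0 else cv2.resize(a[270:320,205:255],(300,300),interpolation=cv2.INTER_CUBIC),cv2.resize(a[180:230,270:320],(300,300),interpolation=cv2.INTER_CUBIC)]),
 np.hstack([cv2.resize(a[260:300,345:385],(300,300),interpolation=cv2.INTER_CUBIC),cv2.resize(s["img"][220:290,230:300],(300,300),interpolation=cv2.INTER_CUBIC)])])
cv2.imwrite("pics/b.png",b)
for cam,cc in(("top",c),("side",s)):
    A=pts(cc,np.ones((480,640),bool))
    m=(abs(A[:,0]-.63)<.08)&(abs(A[:,1]-.03)<.33)&(A[:,2]>.01)
    M=A[m]; 
    f=M[M[:,2]>.185]; print(cam,"funnel",len(f),f.mean(0),cv2.minEnclosingCircle(f[:,:2].astype(np.float32)))
    r=M[(M[:,2]>.115)&(M[:,2]<.13)&(abs(M[:,1]-.03)<.06)]; print("rim",len(r),r.mean(0),cv2.minEnclosingCircle(r[:,:2].astype(np.float32)))
    for y in(-.26,-.22,-.1,-.06,.1,.13): 
        q=M[abs(M[:,1]-y)<.015]; print(y,len(q),q.mean(0).round(4),q[:,2].max().round(3))
    r=A[(np.hypot(A[:,0]-.44,A[:,1]-.197)<.05)&(A[:,2]>.014)&(A[:,2]<.03)]; print("ring",len(r),r.mean(0),cv2.minAreaRect(r[:,:2].astype(np.float32)),cv2.minEnclosingCircle(r[:,:2].astype(np.float32)))
    r=A[(np.hypot(A[:,0]-.44,A[:,1]+.109)<.04)&(A[:,2]>.006)]; print("disk",len(r),r.mean(0),cv2.minEnclosingCircle(r[:,:2].astype(np.float32)))
    k=r[r[:,2]>.024];print("stub",k.mean(0),len(k))
    for o in ("mouth","notch","ring_ear"):
        for q in outline_of(o,cam)[:2]: print(o,q["conf"],q["rect"])
E
```

```text
top funnel 865 [0.61954854 0.22354262 0.19375394] ((0.6204465627670288, 0.22508487105369568), 0.03509756922721863)
rim 340 [0.63466669 0.02499105 0.12099007] ((0.63453608751297, 0.023832101374864578), 0.025555262342095375)
-0.26 419 [ 0.6523 -0.2662  0.0616] 0.094
-0.22 142 [ 0.6488 -0.2201  0.0533] 0.06
-0.1 140 [ 0.6406 -0.1     0.0535] 0.062
-0.06 140 [ 0.6378 -0.06    0.0535] 0.061
0.1 146 [0.6266 0.1001 0.0533] 0.061
0.13 144 [0.6245 0.1303 0.0536] 0.062
ring 432 [0.44179919 0.19706526 0.01881833] ((0.442310631275177, 0.1970125436782837), (0.05874725431203842, 0.0561349056661129), 58.875938415527344) ((0.4419395625591278, 0.19727203249931335), 0.03306319937109947)
disk 145 [ 0.4419597  -0.11034087  0.01228398] ((0.44915878772735596, -0.10174775123596191), 0.027304958552122116)
stub [ 0.44234686 -0.11063011  0.02899706] 20
mouth 0.57 [162.9, 161.7, 434.9, 239.9]
notch 0.68 [159.3, 160.9, 432.2, 241.5]
notch 0.25 [216.2, 283.0, 244.9, 305.2]
ring_ear 0.62 [215.8, 280.8, 247.8, 305.4]
side funnel 655 [0.61726236 0.22559789 0.19329359] ((0.6206863522529602, 0.22425593435764313), 0.0
[... 167 characters left out ...]
3
-0.22 60 [ 0.6439 -0.2206  0.0525] 0.061
-0.1 80 [ 0.6379 -0.1001  0.0525] 0.059
-0.06 87 [ 0.6348 -0.06    0.0529] 0.061
0.1 105 [0.624  0.1004 0.0527] 0.062
0.13 110 [0.6222 0.1301 0.0524] 0.062
ring 380 [0.44036155 0.19723581 0.01841555] ((0.44102349877357483, 0.19625385105609894), (0.05613696202635765, 0.05988270416855812), 53.576969146728516) ((0.4403208792209625, 0.19611388444900513), 0.033604588359594345)
disk 101 [ 0.43989116 -0.10879828  0.01368206] ((0.4512169361114502, -0.11008818447589874), 0.026398437097668648)
stub [ 0.44025201 -0.10986584  0.02910643] 18
mouth 0.91 [188.4, 161.6, 336.6, 350.1]
notch 0.94 [194.8, 164.9, 340.6, 351.8]
ring_ear 0.84 [289.8, 321.9, 312.3, 347.4]
```

View pics/a.png

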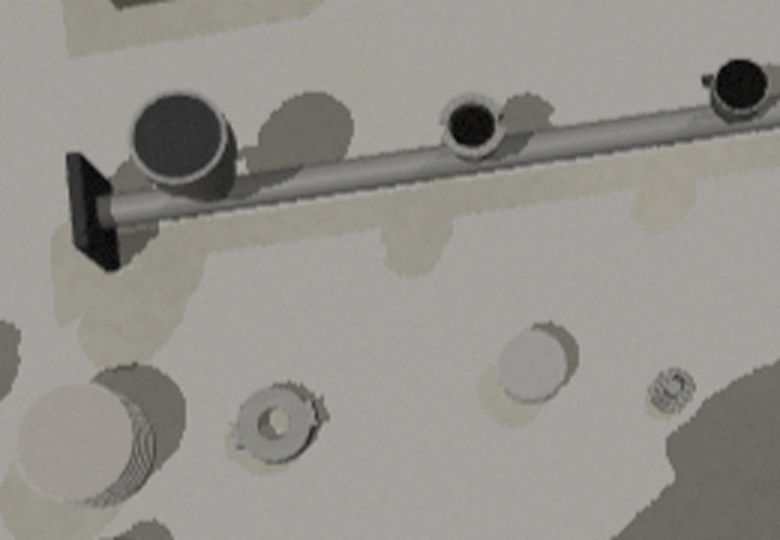

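View pics/b.png

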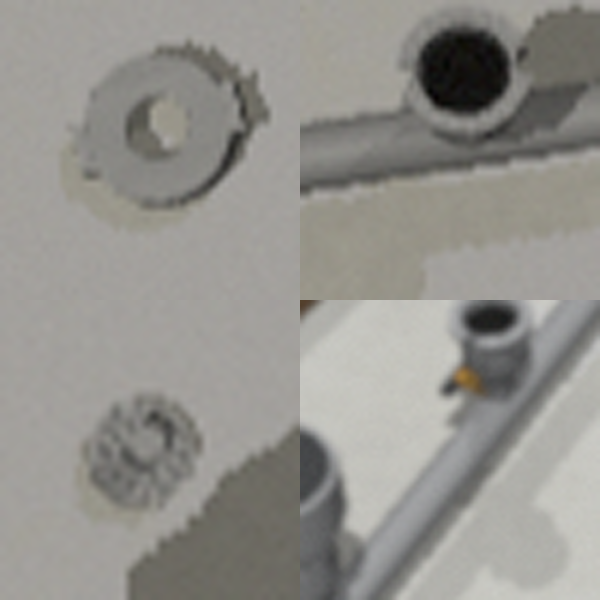

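```bash
python3 - <<'E'
from h import *
from scipy.optimize import least_squares
for cam in("top","side"):
    cc=capture(cam); A=pts(cc,np.ones((480,640),bool))
    def fit(sel,r0,c0):
        q=A[sel][:,:2]; return q
    r=A[(np.hypot(A[:,0]-.441,A[:,1]-.197)<.05)&(A[:,2]>.0165)&(A[:,2]<.026)]
    # rendered-mask match for ring top (center, yaw)
    g=r[:,:2]; best=None
    def cost(p,ret=False):
        d=g-p[:2]; e=np.hypot(d[:,0],d[:,1]); ya=np.array([-np.sin(p[2]),np.cos(p[2])]); xa=np.array([ya[1],-ya[0]])
        u=d@xa;v=abs(d@ya)
        ins=(e<.029)|((abs(u)<.01)&(v<.0325)); hole=e<.012
        return (~ins).sum()+hole.sum()
    import itertools
    L=[]
    for x,y,t in itertools.product(np.arange(.437,.446,.0005),np.arange(.192,.202,.0005),np.arange(-.6,.6,.04)): L.append((cost((x,y,t)),x,y,t))
    L=np.array(L); m=L[L[:,0]<=L[:,0].min()+2]; print(cam,"ring",len(g),L[:,0].min(),m[:,1:].mean(0).round(4),m[:,1:].std(0).round(4))
    d=g-m[:,1:3].mean(0); e=np.hypot(*d.T); k=e>.0298; print("ear angles",np.round(np.arctan2(d[k,1],d[k,0]),2), )
    # rim ring fit
    f=A[(np.hypot(A[:,0]-.6344,A[:,1]-.0238)<.04)&(A[:,2]>.120)&(A[:,2]<.132)][:,:2]
    L=[]
    for x,y in itertools.product(np.arange(.629,.640,.0005),np.arange(.018,.030,.0005)):
        e=np.hypot(*(f-[x,y]).T); L.append(((e>.0245).sum()+(e<.0175).sum(),x,y))
    L=np.array(L); m=L[L[:,0]<=L[:,0].min()+1]; print("mouth",len(f),L[:,0].min(),m[:,1:].mean(0))
    q=A[(np.hypot(A[:,0]-.6344,A[:,1]-.0238)<.08)&(np.hypot(A[:,0]-.6344,A[:,1]-.0238)>.028)&(A[:,2]>.068)]; print("obst",len(q),q[:8].round(3).tolist())
print(get_state()["t"])
E
```

```text
top ring 368 2.0 [0.442  0.1972 0.1867] [0.     0.0002 0.0189]
ear angles [-1.07 -1.12 -1.18 -1.2  -1.27 -1.34 -1.42 -1.57 -1.57  1.46  1.46 -1.64
 -1.63  1.54  1.6   1.69  1.76  1.85  1.92  1.94  2.02  2.07]
mouth 199 33.0 [0.6345 0.025 ]
obst 0 []
side ring 325 8.0 [0.4413 0.1962 0.24  ] [0.0002 0.0002 0.0611]
ear angles [-1.14 -1.29 -1.38 -1.47 -1.57 -1.63  1.49  1.57  1.78  1.89  2.1   2.25
  1.81  1.89  1.96  2.03  2.1   2.17  1.9   2.1 ]
mouth 125 23.0 [0.63294444 0.02516667]
obst 0 []
1.5
```

```bash
python3 -m jog '[[[-0.06,0,-0.07,0,0,0,0.45],[-0.125,0,-0.14,0,0,0,0.45],[-0.125,0.03,-0.14,0,0,0,0.45],[-0.125,0.03,-0.14,0,0,0,0.45],[-0.125,0.03,-0.14,0,0,0,0.45],[-0.125,0.03,-0.14,0,0,0,0.45],[-0.125,0.03,-0.14,0,0,0,0.45],[-0.125,0.03,-0.14,0,0,0,0.45]]]' 5
python3 -m jog '[[[-0.125,0.03,-0.14,0,0,0,0.45],[-0.125,0.03,-0.14,0,0,0,0.45],[-0.125,0.03,-0.14,0,0,0,0.45],[-0.125,0.03,-0.14,0,0,0,0.45],[-0.064,0.03,-0.065,0,0,0,0.45],[0,0,0,0,0,0,0.45]]]'
cat >> h.py <<'E'
def go(x,y,z,yaw=None):
    s=get_state(); R=s["eef_rot"]; d=R.T@(np.array([x,y,z])-s["tool_pos"])/.25
    cy=np.arctan2(R[1,2],R[0,2]); w=s["wrist_force"]
    print("t",round(s["t"],2),"pos",s["tool_pos"].round(4),"yaw",cy.round(4),"tilt",R[2].round(4),"w",s["width"].round(4),"F",w.round(1),"M",s["ft_torque"].round(3))
    print("shift units",d.round(4),"turn y units",None if yaw is None else round(-(yaw-cy)/(np.pi/2),4))
E
python3 -c "
from h import *
go(.4413,-.1102,.014,0.353)"
```

```text
t: 2.5
tool_pos: [0.3622, -0.3049, 0.1736]
eef_rot: [[-0.938, 0.001, 0.345], [-0.345, -0.0, -0.938], [-0.0, -1.0, 0.0]]
wrist_force: [0.4, 0.9, -0.0]
width: 0.042
t: 3.25
tool_pos: [0.4403, -0.1099, 0.1358]
eef_rot: [[-0.938, -0.001, 0.348], [-0.348, 0.0, -0.938], [0.001, -1.0, -0.0]]
wrist_force: [-0.1, 0.0, 0.8]
width: 0.042Traceback (most recent call last):
  File "<string>", line 3, in <module>
    go(.4413,-.1102,.014,0.353)
    ~~^^^^^^^^^^^^^^^^^^^^^^^^^
  File "h.py", line 10, in go
    print("t",round(s["t"],2),"pos",s["tool_pos"].round(4),"yaw",cy.round(4),"tilt",R[2].round(4),"w",s["width"].round(4),"F",w.round(1),"M",s["ft_torque"].round(3))
                                                                                                      ^^^^^^^^^^^^^^^^
AttributeError: 'float' object has no attribute 'round'
```

```bash
sed -i 's/s\["width"\].round(4)/round(s["width"],4)/' h.py
python3 -m jog '[[[0,0.12,0,0,0,0,0.45],[0,0.14,0,0,0,0,0.45],[0,0.13,0,0,0,0,0.45],[0,0.09,0,0,0,0,0.45],[0,0,0,0,0,0,0.45]]]' 4
python3 -m jog '[[[0,0,0,0,0,0,0.05],[0,0,0,0,0,0,0.05],[0,0,0,0,0,0,0.05],[0,0,0,0,0,0,0.05],[0,0,0,0,0,0,0.4],[0,0,0,0,0,0,0.4],[0,0,0,0,0,0,0.4]]]'
python3 -c "
from h import *
go(.4413,-.1102,.014,0.353)"
```

```text
t: 3.88
tool_pos: [0.4392, -0.1116, 0.0152]
eef_rot: [[-0.939, -0.002, 0.345], [-0.345, 0.001, -0.939], [0.002, -1.0, -0.001]]
wrist_force: [-0.1, -0.2, 0.2]
width: 0.0419
t: 4.75
tool_pos: [0.4402, -0.111, 0.0161]
eef_rot: [[-0.938, -0.0, 0.346], [-0.346, 0.0, -0.938], [0.0, -1.0, -0.0]]
wrist_force: [0.4, 0.0, 0.8]
width: 0.0355
t 4.75 pos [ 0.4402 -0.111   0.0161] yaw -1.2179 tilt [ 1.e-04 -1.e+00 -1.e-04] w 0.0355 F [0.4 0.  0.8] M [ 0.036 -0.032 -0.012]
shift units [-0.0053  0.0084 -0.0013] turn y units -1.0001
```

```bash
python3 -m jog '[[[0,0,0,0,-0.1,0,0.4],[0,0,0,0,-0.115,0,0.4],[0,0,0,0,-0.115,0,0.4],[0,0,0,0,-0.115,0,0.4],[0,0,0,0,-0.115,0,0.4],[0,0,0,0,-0.115,0,0.4],[0,0,0,0,-0.115,0,0.4],[0,0,0,0,-0.11,0,0.4]]]' 
python3 -m jog '[[[0,0,0,0,-0.1,0,0.4],[0,0,0,0,0,0,0.05],[0,0,0,0,0,0,0.05],[0,0,0,0,0,0,0.05],[0,0,0,0,0,0,0.05]]]' 15
python3 -c "
from h import *
go(.634,.0245,.17,0.353)"
```

```text
t: 5.75
tool_pos: [0.4402, -0.111, 0.0161]
eef_rot: [[0.2, -0.0, 0.98], [-0.98, 0.0, 0.2], [-0.0, -1.0, -0.0]]
wrist_force: [0.1, -0.1, 1.1]
width: 0.0368
t: 6.38
tool_pos: [0.4402, -0.111, 0.0161]
eef_rot: [[0.345, 0.0, 0.939], [-0.939, -0.0, 0.345], [0.0, -1.0, 0.0]]
wrist_force: [0.4, -0.0, -1.1]
width: 0.0113
t 6.38 pos [ 0.4402 -0.111   0.0161] yaw 0.3518 tilt [ 0. -1.  0.] w 0.0113 F [ 0.4 -0.  -1.1] M [ 0.03  -0.144 -0.035]
shift units [-0.2416 -0.6155  0.9144] turn y units -0.0008
```

```bash
python3 -m jog '[[[0,-0.1,0,0,0,0,0.05],[0,-0.19,0,0,0,0,0.05],[0,-0.19,0.03,0,0,0,0.05],[-0.03,-0.1,0.12,0,0,0,0.05],[-0.05,0,0.19,0,0,0,0.05],[-0.05,0,0.19,0,0,0,0.05],[-0.05,0,0.19,0,0,0,0.05],[-0.05,0,0.15,0,0,0,0.05]]]' 
python3 -m jog '[[[-0.01,0,0.045,0,0,0,0.05],[0,0,0,0,0,0,0.05],[0,0,0,0,0,0,0.05]]]'
python3 - <<'E'
from h import *
go(.634,.0242,.146)
o=[]
for cam,(v,u) in(("top",(160,265)),("side",(215,215))):
    c=capture(cam); P=np.linalg.inv(c["cam_to_world"])@[.634,.024,.125,1]; q=c["camera_matrix"]@P[:3]; q=(q[:2]/q[2]).astype(int); print(cam,q)
    o.append(cv2.resize(c["img"][q[1]-32:q[1]+32,q[0]-32:q[0]+32],(400,400),interpolation=cv2.INTER_CUBIC))
cv2.imwrite("pics/c.png",np.hstack(o))
E
```

```text
t: 7.38
tool_pos: [0.6257, 0.0193, 0.1607]
eef_rot: [[0.345, -0.001, 0.939], [-0.939, -0.0, 0.345], [-0.0, -1.0, -0.001]]
wrist_force: [0.2, -0.7, -0.2]
width: 0.0113
t: 7.75
tool_pos: [0.6335, 0.0236, 0.1612]
eef_rot: [[0.345, -0.0, 0.939], [-0.939, -0.0, 0.345], [0.0, -1.0, -0.0]]
wrist_force: [-0.1, -0.3, -0.4]
width: 0.0117
t 7.75 pos [0.6335 0.0236 0.1612] yaw 0.3521 tilt [ 1.e-04 -1.e+00 -2.e-04] w 0.0117 F [-0.1 -0.3 -0.4] M [-0.036 -0.055  0.003]
shift units [-0.0014  0.0609  0.0027] turn y units None
top [297 191]
side [273 223]
```

View pics/c.png

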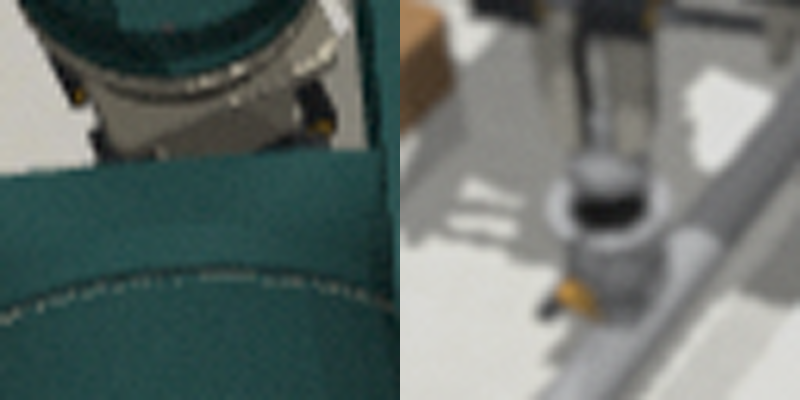

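```bash
python3 -m jog '[[[-0.0014,0.04,0.0027,0,0,0,0.05],[0,0.035,0,0,0,0,0.05],[0,0,0,0,0,0,0.05],[0,0.004,0,0,0,0,0.05],[0,0.004,0,0,0,0,0.05],[0,0,0,0,0,0,0.05]]]'
python3 -c "
from h import *
go(.634,.0242,.146)"
```

```text
t: 8.6
tool_pos: [0.6347, 0.025, 0.1405]
eef_rot: [[0.346, 0.0, 0.938], [-0.938, 0.0, 0.346], [0.0, -1.0, 0.0]]
wrist_force: [-0.2, -0.4, -0.3]
width: 0.0116
t 8.6 pos [0.6347 0.025  0.1405] yaw 0.3529 tilt [ 0.e+00 -1.e+00  1.e-04] w 0.0116 F [-0.2 -0.4 -0.3] M [-0.047 -0.051 -0.02 ]
shift units [ 0.0019 -0.0221 -0.0036] turn y units None
```

```bash
for i in 1; do python3 -m jog '[[[0,0.004,0,0,0,0,0.05],[0,0,0,0,0,0,0.05]]]'; python3 -m jog '[[[0,0.004,0,0,0,0,0.05],[0,0,0,0,0,0,0.05]]]';  python3 -c "
from h import *
go(.634,.0242,.146)"; done
```

```text
t: 8.85
tool_pos: [0.6346, 0.025, 0.1394]
eef_rot: [[0.346, -0.0, 0.938], [-0.938, 0.0, 0.346], [-0.0, -1.0, -0.0]]
wrist_force: [0.1, 0.4, -0.4]
width: 0.0112
t: 9.1
tool_pos: [0.6346, 0.0249, 0.1383]
eef_rot: [[0.346, -0.0, 0.938], [-0.938, 0.0, 0.346], [-0.0, -1.0, -0.0]]
wrist_force: [0.1, 0.4, -0.2]
width: 0.0113
t 9.1 pos [0.6346 0.0249 0.1383] yaw 0.3528 tilt [-1.e-04 -1.e+00 -1.e-04] w 0.0113 F [ 0.1  0.4 -0.2] M [-0.012 -0.115 -0.008]
shift units [ 0.0018 -0.0308 -0.0033] turn y units None
```

```bash
J(){ :; }; python3 -m jog '[[[0,0.004,0,0,0,0,0.05],[0,0,0,0,0,0,0.05]]]'; python3 -m jog '[[[0,0.004,0,0,0,0,0.05],[0,0,0,0,0,0,0.05]]]';  python3 -c "
from h import *
go(.634,.0242,.146)"
```

```text
t: 9.35
tool_pos: [0.6346, 0.0249, 0.1373]
eef_rot: [[0.345, -0.0, 0.938], [-0.938, 0.0, 0.345], [-0.0, -1.0, -0.0]]
wrist_force: [0.2, 0.0, 1.4]
width: 0.0115
t: 9.6
tool_pos: [0.6346, 0.0249, 0.1363]
eef_rot: [[0.346, -0.0, 0.938], [-0.938, 0.0, 0.346], [-0.0, -1.0, -0.0]]
wrist_force: [0.5, 0.9, -0.9]
width: 0.0112
t 9.6 pos [0.6346 0.0249 0.1363] yaw 0.3528 tilt [-1.e-04 -1.e+00 -1.e-04] w 0.0112 F [ 0.5  0.9 -0.9] M [-0.026 -0.073  0.021]
shift units [ 0.0018 -0.0389 -0.0033] turn y units None
```

```bash
python3 -m jog '[[[0,0.004,0,0,0,0,0.05],[0,0,0,0,0,0,0.05]]]'; python3 -m jog '[[[0,0.003,0,0,0,0,0.05],[0,0,0,0,0,0,0.05]]]';  python3 -c "
from h import *
go(.634,.0242,.146)"
```

```text
t: 9.85
tool_pos: [0.6346, 0.0249, 0.1353]
eef_rot: [[0.346, -0.0, 0.938], [-0.938, -0.0, 0.346], [-0.0, -1.0, -0.0]]
wrist_force: [-0.1, 0.2, -0.2]
width: 0.0114
t: 10.1
tool_pos: [0.6347, 0.0249, 0.1347]
eef_rot: [[0.346, 0.0, 0.938], [-0.938, 0.0, 0.346], [0.0, -1.0, 0.0]]
wrist_force: [0.7, 1.0, 0.4]
width: 0.0115
t 10.1 pos [0.6347 0.0249 0.1347] yaw 0.3528 tilt [ 0.e+00 -1.e+00  2.e-04] w 0.0115 F [0.7 1.  0.4] M [-0.086 -0.197  0.025]
shift units [ 0.0017 -0.045  -0.0036] turn y units None
```

```bash
python3 -m jog '[[[0,0.003,0,0,0,0,0.05],[0,0,0,0,0,0,0.05]]]'; python3 -m jog '[[[0,0.003,0,0,0,0,0.05],[0,0,0,0,0,0,0.05]]]';  python3 -c "
from h import *
go(.634,.0242,.146)"
```

```text
t: 10.35
tool_pos: [0.6348, 0.0249, 0.1345]
eef_rot: [[0.346, 0.001, 0.938], [-0.938, 0.0, 0.346], [0.0, -1.0, 0.0]]
wrist_force: [-2.1, 0.1, 4.2]
width: 0.0115
t: 10.6
tool_pos: [0.6348, 0.0249, 0.1342]
eef_rot: [[0.346, 0.001, 0.938], [-0.938, -0.0, 0.346], [0.0, -1.0, 0.001]]
wrist_force: [-3.8, 0.8, 9.0]
width: 0.0114
t 10.6 pos [0.6348 0.0249 0.1342] yaw 0.3528 tilt [ 3.e-04 -1.e+00  8.e-04] w 0.0114 F [-3.8  0.8  9. ] M [-0.076  0.571  0.064]
shift units [ 0.0015 -0.0472 -0.004 ] turn y units None
```

```bash
python3 -m jog '[[[0,0,0,0,0,0,0.45],[0,0,0,0,0,0,0.45],[0,0,0,0,0,0,0.45],[0,-0.06,0,0,0,0,0.45],[0,-0.16,0,0,0,0,0.45],[0,-0.1,0,0,0,0,0.7],[-0.1,0,-0.2,0,0,0,0.99],[-0.1,0,-0.2,0,0,0,0.99]]]'
python3 - <<'E'
from h import *
go(.4405,.196,.10,1.57+.21)
s=capture("side"); t=capture("top")
def cr(c):
    P=np.linalg.inv(c["cam_to_world"])@[.634,.024,.125,1]; q=c["camera_matrix"]@P[:3]; q=(q[:2]/q[2]).astype(int)
    return cv2.resize(c["img"][q[1]-32:q[1]+32,q[0]-32:q[0]+32],(400,400),interpolation=cv2.INTER_CUBIC)
cv2.imwrite("pics/d.png",np.hstack([cr(t),cr(s)]))
for c in(t,s):
    A=pts(c,np.ones((480,640),bool)); e=np.hypot(A[:,0]-.634,A[:,1]-.0242)
    p=A[(e<.015)&(A[:,2]>.12)&(A[:,2]<.14)]; q=A[(e<.02)&(A[:,2]>.142)&(A[:,2]<.155)]
    if len(p)>5: print("plate",len(p),p.mean(0),np.linalg.lstsq(np.c_[p[:,:2]-[.634,.024],np.ones(len(p))],p[:,2],rcond=None)[0])
    print("stub",len(q),q.mean(0))
E
```

```text
t: 11.6
tool_pos: [0.5224, 0.0374, 0.2141]
eef_rot: [[0.345, 0.001, 0.938], [-0.938, 0.0, 0.345], [0.0, -1.0, 0.001]]
wrist_force: [-0.4, -0.5, 0.8]
width: 0.0675
t 11.6 pos [0.5224 0.0374 0.2141] yaw 0.3526 tilt [ 1.e-04 -1.e+00  6.e-04] w 0.0675 F [-0.4 -0.5  0.8] M [ 0.027 -0.1   -0.022]
shift units [-0.7088  0.4561 -0.0888] turn y units -0.9087
stub 0 [nan nan nan]
plate 75 [0.63217483 0.02690047 0.12866311] [-0.02137884 -0.03579774  0.12872792]
stub 18 [0.63202982 0.02487119 0.14689107]<stdin>:12: RuntimeWarning: Mean of empty slice.
  ret = um.true_divide(
```

View pics/d.png

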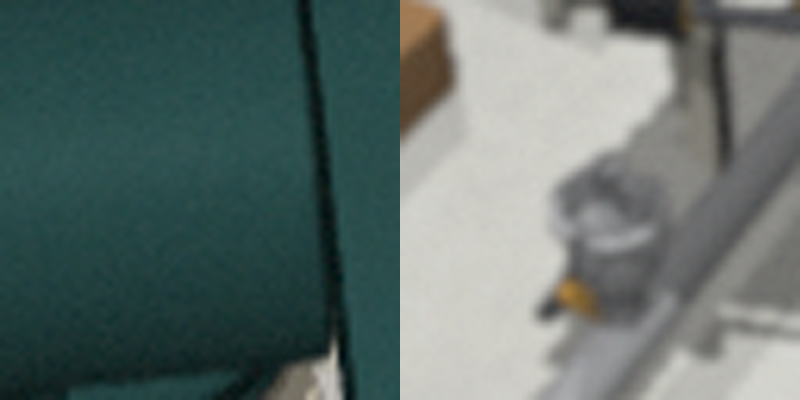

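```bash
python3 -m jog '[[[-0.08,0,-0.01,0,0,0,1],[-0.14,0.02,-0.015,0,0,0,1],[-0.14,0.05,-0.015,0,0,0,1],[-0.14,0.1,-0.015,0,0,0,1],[-0.14,0.12,-0.015,0,0,0,1],[-0.07,0.12,-0.0133,0,0,0,1],[0,0.12,0,0,0.09,0,1],[0,0,0,0,0,0,1]]]'
python3 -c "
from h import *
go(.4417,.1967,.004,.21)"
```

```text
t: 12.7
tool_pos: [0.4418, 0.1972, 0.0791]
eef_rot: [[0.211, -0.003, 0.977], [-0.977, -0.001, 0.211], [0.0, -1.0, -0.004]]
wrist_force: [0.2, -0.3, -0.1]
width: 0.0932
t 12.7 pos [0.4418 0.1972 0.0791] yaw 0.2127 tilt [ 5.0e-04 -1.0e+00 -3.6e-03] w 0.0932 F [ 0.2 -0.3 -0.1] M [-0.096 -0.143  0.065]
shift units [1.700e-03 3.004e-01 2.000e-04] turn y units 0.0017
```

```bash
python3 -m jog '[[[0,0.12,0,0,0,0,1],[0,0.12,0,0,0,0,1],[0,0.058,0,0,0,0,1],[0,0,0,0,0,0,1]]]' 6
python3 -m jog '[[[0,0,0,0,0,0,0.55],[0,0,0,0,0,0,0.55],[0,0,0,0,0,0,0.55],[0,0,0,0,0,0,0.55],[0,0,0,0,0,0,0.55]]]'
python3 -c "
from h import *
go(.4417,.1967,.004,.21)"
```

```text
t: 13.2
tool_pos: [0.4429, 0.1968, 0.0065]
eef_rot: [[0.211, -0.001, 0.977], [-0.977, -0.0, 0.211], [0.0, -1.0, -0.001]]
wrist_force: [0.8, -0.5, -0.2]
width: 0.0928
t: 13.82
tool_pos: [0.4427, 0.1967, 0.0064]
eef_rot: [[0.21, 0.0, 0.978], [-0.978, 0.0, 0.21], [-0.0, -1.0, 0.0]]
wrist_force: [-1.3, 0.5, 2.1]
width: 0.0566
t 13.82 pos [0.4427 0.1967 0.0064] yaw 0.2114 tilt [-0.e+00 -1.e+00  2.e-04] w 0.0566 F [-1.3  0.5  2.1] M [-0.093  0.044 -0.021]
shift units [-0.0009  0.0095 -0.004 ] turn y units 0.0009
```

```bash
python3 -m jog '[[[0,0,0,0,0,0,1],[0,0,0,0,0,0,1],[0,0,0,0,0,0,1],[0,0,0,0,0,0,1],[0,0,0,0,-0.115,0,1],[0,0,0,0,-0.115,0,1],[0,0,0,0,-0.115,0,1],[0,0,0,0,-0.115,0,1]]]' 
python3 -m jog '[[[0,0,0,0,-0.115,0,1],[0,0,0,0,-0.115,0,1],[0,0,0,0,-0.115,0,1],[0,0,0,0,-0.115,0,1],[0,0.008,0,0,-0.08,0,1],[0,0,0,0,0,0,0.6],[0,0,0,0,0,0,0.6],[0,0,0,0,0,0,0.6]]]' 20
python3 -m jog '[[[0,0,0,0,0,0,0.6],[0,0,0,0,0,0,0.6]]]'
python3 - <<'E'
from h import *
go(.634,.0245,.16,1.571+.069)
s=capture("side");
P=np.linalg.inv(s["cam_to_world"])@[.4427,.1967,.015,1]; q=s["camera_matrix"]@P[:3]; q=(q[:2]/q[2]).astype(int)
cv2.imwrite("pics/e.png",cv2.resize(s["img"][q[1]-40:q[1]+40,q[0]-40:q[0]+40],(400,400),interpolation=cv2.INTER_CUBIC))
E
```

```text
t: 14.82
tool_pos: [0.4426, 0.1967, 0.0061]
eef_rot: [[0.808, -0.0, 0.59], [-0.59, 0.0, 0.808], [-0.0, -1.0, -0.0]]
wrist_force: [-0.0, 0.0, 0.3]
width: 0.0929
t: 15.82
tool_pos: [0.4427, 0.1967, 0.0042]
eef_rot: [[0.978, 0.0, -0.208], [0.208, 0.0, 0.978], [0.0, -1.0, 0.0]]
wrist_force: [0.9, -0.3, -0.1]
width: 0.0678
t: 16.08
tool_pos: [0.4427, 0.1967, 0.0042]
eef_rot: [[0.978, 0.0, -0.209], [0.209, 0.0, 0.978], [0.0, -1.0, 0.0]]
wrist_force: [-0.8, -0.6, 1.7]
width: 0.0649
t 16.07 pos [0.4427 0.1967 0.0042] yaw 1.7818 tilt [ 1.e-04 -1.e+00  1.e-04] w 0.0649 F [-0.8 -0.6  1.7] M [ 0.05  -0.154  0.01 ]
shift units [ 0.604  -0.6231 -0.8337] turn y units 0.0903
```

View pics/e.png

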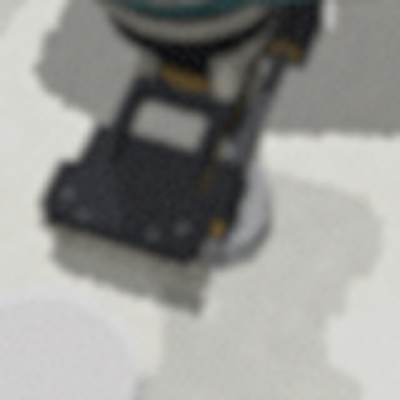

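```bash
python3 -m jog '[[[0,-0.1,0,0,0,0,0.6],[0,-0.19,0,0,0,0,0.6],[0,-0.19,0,0,0,0,0.6],[0.06,-0.185,-0.08,0,0,0,0.6],[0.12,0,-0.17,0,0,0,0.6],[0.13,0,-0.18,0,0,0,0.6],[0.13,0,-0.18,0,0,0,0.6],[0.1,0,-0.14,0,0,0,0.6]]]' 
python3 -m jog '[[[0.064,0,-0.0837,0,0,0,0.6],[0,0,0,0,0.09,0,0.6],[0,0,0,0,0,0,0.6]]]'
python3 - <<'E'
from h import *
go(.634,.0245,.152,1.640)
E
```

```text
t: 17.12
tool_pos: [0.6152, 0.0399, 0.1699]
eef_rot: [[0.978, -0.001, -0.209], [0.209, -0.0, 0.978], [-0.001, -1.0, 0.0]]
wrist_force: [0.4, 1.0, -1.4]
width: 0.0648
t: 17.5
tool_pos: [0.634, 0.0244, 0.1699]
eef_rot: [[0.998, -0.001, -0.07], [0.07, 0.0, 0.998], [-0.001, -1.0, 0.0]]
wrist_force: [-0.2, -0.3, -1.3]
width: 0.0648
t 17.5 pos [0.634  0.0244 0.1699] yaw 1.6409 tilt [-8.e-04 -1.e+00  1.e-04] w 0.0648 F [-0.2 -0.3 -1.3] M [ 0.024 -0.098  0.036]
shift units [0.0001 0.0715 0.0005] turn y units 0.0006
```

```bash
python3 -m jog '[[[0,0.06,0,0,0,0,0.6],[0,0.06,0,0,0,0,0.6],[0,0.02,0,0,0,0,0.6],[0,0,0,0,0,0,0.6]]]' 
python3 -m jog '[[[0,0.008,0,0,0,0,0.6],[0,0,0,0,0,0,0.6]]]' 
python3 -m jog '[[[0,0.008,0,0,0,0,0.6],[0,0,0,0,0,0,0.6]]]' 
python3 -m jog '[[[0,0.006,0,0,0,0,0.6],[0,0,0,0,0,0,0.6]]]' 
```

```text
t: 18.0
tool_pos: [0.6338, 0.0247, 0.1348]
eef_rot: [[0.998, -0.001, -0.071], [0.071, -0.0, 0.998], [-0.001, -1.0, 0.0]]
wrist_force: [0.4, -0.2, -1.9]
width: 0.0649
t: 18.25
tool_pos: [0.6341, 0.0246, 0.1336]
eef_rot: [[0.998, 0.0, -0.07], [0.07, -0.0, 0.998], [0.0, -1.0, -0.0]]
wrist_force: [0.1, -0.8, -1.5]
width: 0.0649
t: 18.5
tool_pos: [0.634, 0.0246, 0.1313]
eef_rot: [[0.998, -0.0, -0.07], [0.07, -0.0, 0.998], [-0.0, -1.0, 0.0]]
wrist_force: [-0.6, -0.9, -2.7]
width: 0.0651
t: 18.75
tool_pos: [0.634, 0.0246, 0.1298]
eef_rot: [[0.998, -0.0, -0.07], [0.07, 0.0, 0.998], [-0.0, -1.0, 0.0]]
wrist_force: [-0.0, 0.1, -1.3]
width: 0.0648
```

```bash
python3 -m jog '[[[0,0.006,0,0,0,0,0.6],[0,0,0,0,0,0,0.6]]]' 
python3 -m jog '[[[0,0.006,0,0,0,0,0.6],[0,0,0,0,0,0,0.6]]]' 
python3 -m jog '[[[0,0.004,0,0,0,0,0.6],[0,0,0,0,0,0,0.6]]]' 
python3 -m jog '[[[0,0.004,0,0,0,0,0.6],[0,0,0,0,0,0,0.6]]]' 
```

```text
t: 19.0
tool_pos: [0.634, 0.0246, 0.1283]
eef_rot: [[0.998, -0.0, -0.07], [0.07, 0.0, 0.998], [-0.0, -1.0, 0.0]]
wrist_force: [1.6, -0.4, -1.3]
width: 0.0648
t: 19.25
tool_pos: [0.6341, 0.0245, 0.1268]
eef_rot: [[0.998, 0.0, -0.07], [0.07, -0.0, 0.998], [0.0, -1.0, -0.0]]
wrist_force: [0.8, 0.7, -1.3]
width: 0.0651
t: 19.5
tool_pos: [0.634, 0.0246, 0.1258]
eef_rot: [[0.998, 0.0, -0.07], [0.07, 0.0, 0.998], [0.0, -1.0, 0.0]]
wrist_force: [0.4, -0.4, -0.7]
width: 0.065
t: 19.75
tool_pos: [0.6341, 0.0245, 0.1249]
eef_rot: [[0.998, 0.0, -0.07], [0.07, -0.0, 0.998], [0.0, -1.0, -0.0]]
wrist_force: [0.9, -0.3, -1.7]
width: 0.0647
```

```bash
python3 -m jog '[[[0,0.008,0,0,0,0,0.6],[0,0,0,0,0,0,0.6]]]' 
python3 -m jog '[[[0,0.008,0,0,0,0,0.6],[0,0,0,0,0,0,0.6]]]' 
python3 -m jog '[[[0,0.006,0,0,0,0,0.6],[0,0,0,0,0,0,0.6]]]' 
python3 -m jog '[[[0,0.004,0,0,0,0,0.6],[0,0,0,0,0,0,0.6]]]' 
```

```text
t: 20.0
tool_pos: [0.634, 0.0245, 0.1227]
eef_rot: [[0.998, -0.0, -0.07], [0.07, -0.0, 0.998], [-0.0, -1.0, 0.0]]
wrist_force: [0.2, -0.8, -1.3]
width: 0.0651
t: 20.25
tool_pos: [0.634, 0.0245, 0.1207]
eef_rot: [[0.998, -0.0, -0.07], [0.07, -0.0, 0.998], [-0.0, -1.0, -0.0]]
wrist_force: [1.7, -0.0, -2.6]
width: 0.0645
t: 20.5
tool_pos: [0.634, 0.0245, 0.1193]
eef_rot: [[0.998, -0.0, -0.07], [0.07, -0.0, 0.998], [-0.0, -1.0, -0.0]]
wrist_force: [1.4, -0.7, -1.7]
width: 0.065
t: 20.75
tool_pos: [0.634, 0.0245, 0.1183]
eef_rot: [[0.998, -0.0, -0.07], [0.07, -0.0, 0.998], [-0.0, -1.0, -0.0]]
wrist_force: [1.8, -0.1, -1.9]
width: 0.0649
```

```bash
python3 -m jog '[[[0,0.003,0,0,0,0,0.6],[0,0,0,0,0,0,0.6]]]' 
python3 -m jog '[[[0,0.002,0,0,0,0,0.6],[0,0,0,0,0,0,0.6]]]' 
python3 -m jog '[[[0,0.002,0,0,0,0,0.6],[0,0,0,0,0,0,0.6]]]' 
```

```text
t: 21.0
tool_pos: [0.634, 0.0245, 0.1176]
eef_rot: [[0.998, 0.0, -0.07], [0.07, -0.0, 0.998], [0.0, -1.0, -0.0]]
wrist_force: [1.6, -0.4, -1.0]
width: 0.0646
t: 21.25
tool_pos: [0.634, 0.0245, 0.1171]
eef_rot: [[0.998, 0.0, -0.07], [0.07, 0.0, 0.998], [0.0, -1.0, -0.0]]
wrist_force: [2.0, -1.5, -0.4]
width: 0.065
t: 21.5
tool_pos: [0.6341, 0.0246, 0.1167]
eef_rot: [[0.998, 0.0, -0.07], [0.07, -0.0, 0.998], [0.0, -1.0, -0.0]]
wrist_force: [1.5, -0.3, -0.3]
width: 0.0649
```

```bash
python3 -m jog '[[[0,0.002,0,0,0,0,0.6],[0,0,0,0,0,0,0.6]]]' 
python3 -m jog '[[[0,0.002,0,0,0,0,0.6],[0,0,0,0,0,0,0.6]]]' 
```

```text
t: 21.75
tool_pos: [0.6341, 0.0246, 0.1164]
eef_rot: [[0.998, 0.0, -0.07], [0.07, 0.0, 0.998], [0.0, -1.0, 0.0]]
wrist_force: [-0.6, 0.2, 4.2]
width: 0.0651
t: 22.0
tool_pos: [0.6341, 0.0246, 0.1163]
eef_rot: [[0.998, 0.0, -0.07], [0.07, -0.0, 0.998], [0.0, -1.0, -0.0]]
wrist_force: [-2.7, 0.3, 7.3]
width: 0.0652
```

```bash
python3 -m jog '[[[0,-0.002,0,0,0,0,0.6],[0,0,0,0,0.05,0,0.6],[0,0,0,0,0.03,0,0.6],[0,0,0,0,0,0,0.6]]]' 
python3 -c "
from h import *
go(.634,.0245,.1167,1.64)"
python3 -m jog '[[[0,0,0,0,0.04,0,0.6],[0,0,0,0,0,0,0.6]]]' 
python3 -c "
from h import *
go(.634,.0245,.1167,1.64)"
python3 -m jog '[[[0,0,0,0,0.04,0,0.6],[0,0,0,0,0,0,0.6]]]' 
python3 -c "
from h import *
go(.634,.0245,.1167,1.64)"
```

```text
t: 22.5
tool_pos: [0.6342, 0.0246, 0.1164]
eef_rot: [[0.998, 0.001, 0.055], [-0.055, 0.0, 0.998], [0.001, -1.0, 0.0]]
wrist_force: [-0.6, -0.8, 4.5]
width: 0.0652
t 22.5 pos [0.6342 0.0246 0.1164] yaw 1.5155 tilt [ 6.e-04 -1.e+00  1.e-04] w 0.0652 F [-0.6 -0.8  4.5] M [ 0.069 -0.161  0.004]
shift units [-0.0008 -0.001  -0.0004] turn y units -0.0793
t: 22.75
tool_pos: [0.6342, 0.0246, 0.1164]
eef_rot: [[0.993, 0.0, 0.118], [-0.118, 0.0, 0.993], [0.0, -1.0, 0.0]]
wrist_force: [-0.2, 0.9, 5.4]
width: 0.0651
t 22.75 pos [0.6342 0.0246 0.1164] yaw 1.4528 tilt [ 5.e-04 -1.e+00  1.e-04] w 0.0651 F [-0.2  0.9  5.4] M [ 0.077 -0.161 -0.097]
shift units [-0.0007 -0.0012 -0.0005] turn y units -0.1192
t: 23.0
tool_pos: [0.6342, 0.0246, 0.1164]
eef_rot: [[0.984, 0.001, 0.18], [-0.18, 0.0, 0.984], [0.001, -1.0, 0.0]]
wrist_force: [-0.0, -0.3, 5.2]
width: 0.0648
t 23.0 pos [0.6342 0.0246 0.1164] yaw 1.39 tilt [ 5.e-04 -1.e+00  1.e-04] w 0.0648 F [-0.  -0.3  5.2] M [ 0.069 -0.107 -0.055]
shift units [-0.0007 -0.0011 -0.0004] turn y units -0.1592
```

```bash
python3 -m jog '[[[0,0,0,0,0.05,0,0.6],[0,0,0,0,0.046,0,0.6],[0,0,0,0,0,0,0.6]]]' 
python3 -c "
from h import *
go(.634,.0245,.1167,1.64)"
python3 -m jog '[[[0,-0.005,0,0,0,0,0.6],[0,0,0,0,0,0,0.6]]]' 
python3 -m jog '[[[0,-0.003,0,0,0,0,0.6],[0,0,0,0,0,0,0.6]]]' 
python3 -m jog '[[[0,-0.002,0,0,0,0,0.6],[0,0,0,0,0,0,0.6]]]' 
```

```text
t: 23.38
tool_pos: [0.6342, 0.0246, 0.1164]
eef_rot: [[0.945, 0.001, 0.326], [-0.326, 0.0, 0.945], [0.001, -1.0, 0.0]]
wrist_force: [0.2, 0.6, 4.7]
width: 0.0646
t 23.38 pos [0.6342 0.0246 0.1164] yaw 1.239 tilt [ 5.e-04 -1.e+00  2.e-04] w 0.0646 F [0.2 0.6 4.7] M [ 0.079 -0.188 -0.022]
shift units [-0.0007 -0.0011 -0.0006] turn y units -0.2553
t: 23.62
tool_pos: [0.6339, 0.0246, 0.117]
eef_rot: [[0.946, -0.0, 0.325], [-0.325, -0.0, 0.946], [-0.0, -1.0, -0.0]]
wrist_force: [1.7, -0.3, -0.2]
width: 0.0649
t: 23.88
tool_pos: [0.6339, 0.0245, 0.118]
eef_rot: [[0.945, -0.0, 0.326], [-0.326, -0.0, 0.945], [-0.0, -1.0, -0.0]]
wrist_force: [0.2, -1.4, -2.4]
width: 0.0648
t: 24.12
tool_pos: [0.634, 0.0245, 0.1185]
eef_rot: [[0.945, -0.0, 0.326], [-0.326, -0.0, 0.945], [-0.0, -1.0, -0.0]]
wrist_force: [0.9, -0.9, -2.8]
width: 0.065
```

```bash
python3 -m jog '[[[0,-0.002,0,0,0,0,0.6],[0,0,0,0,0,0,0.6]]]' 
python3 -m jog '[[[0,-0.002,0,0,0,0,0.6],[0,0,0,0,0,0,0.6]]]' 
python3 -m jog '[[[0,-0.002,0,0,0,0,0.6],[0,0,0,0,0,0,0.6]]]'|grep -v rot
python3 -m jog '[[[0,-0.002,0,0,0,0,0.6],[0,0,0,0,0,0,0.6]]]'|grep -v rot 
```

```text
t: 24.38
tool_pos: [0.6339, 0.0245, 0.1188]
eef_rot: [[0.945, -0.0, 0.326], [-0.326, 0.0, 0.945], [-0.0, -1.0, -0.0]]
wrist_force: [1.7, -0.9, -5.7]
width: 0.0649
t: 24.62
tool_pos: [0.6339, 0.0245, 0.1191]
eef_rot: [[0.945, -0.001, 0.326], [-0.326, 0.0, 0.945], [-0.001, -1.0, -0.0]]
wrist_force: [3.6, 0.1, -11.1]
width: 0.0649
t: 24.88
tool_pos: [0.6338, 0.0245, 0.1193]
wrist_force: [4.9, -1.1, -16.8]
width: 0.0648
t: 25.12
tool_pos: [0.6338, 0.0246, 0.1195]
wrist_force: [6.8, -0.7, -19.7]
width: 0.0651
```

```bash
python3 -m jog '[[[0,0.01,0,0,0,0,0.6],[0,0.005,0,0,0,0,0.6],[0,0,0,0,0.07,0,0.6],[0,0,0,0,0.07,0,0.6],[0,0.0015,0,0,0,0,0.6],[0,0,0,0,0,0,0.6]]]' 
python3 -m jog '[[[0,0.001,0,0,0,0,0.6],[0,0,0,0,0,0,0.6]]]'|grep -v rot
python3 -m jog '[[[0,0.001,0,0,0,0,0.6],[0,0,0,0,0,0,0.6]]]'|grep -v rot
python3 -c "
from h import *
go(.634,.0245,.1167,.6)"
python3 -m jog '[[[0,-0.004,0,0,0,0,0.6],[0,0,0,0,0,0,0.6]]]'|grep -v rot
python3 -m jog '[[[0,-0.002,0,0,0,0,0.6],[0,0,0,0,0,0,0.6]]]'|grep -v rot
python3 -m jog '[[[0,-0.001,0,0,0,0,0.6],[0,0,0,0,0,0,0.6]]]'|grep -v rot
```

```text
t: 25.88
tool_pos: [0.6342, 0.0246, 0.117]
eef_rot: [[0.853, 0.001, 0.522], [-0.522, 0.0, 0.853], [0.0, -1.0, 0.0]]
wrist_force: [-0.6, -0.1, -0.9]
width: 0.065
t: 26.12
tool_pos: [0.6342, 0.0246, 0.1167]
wrist_force: [-0.1, 0.6, 2.0]
width: 0.0652
t: 26.38
tool_pos: [0.6342, 0.0246, 0.1164]
wrist_force: [-0.8, 1.1, 5.5]
width: 0.065
t 26.38 pos [0.6342 0.0246 0.1164] yaw 1.019 tilt [ 4.e-04 -1.e+00  3.e-04] w 0.065 F [-0.8  1.1  5.5] M [0.058 0.094 0.018]
shift units [-0.0005 -0.001  -0.0006] turn y units 0.2667
t: 26.62
tool_pos: [0.634, 0.0246, 0.1168]
wrist_force: [1.6, -0.1, -0.4]
width: 0.0649
t: 26.88
tool_pos: [0.634, 0.0245, 0.1173]
wrist_force: [1.9, -0.7, -2.4]
width: 0.0647
t: 27.12
tool_pos: [0.634, 0.0246, 0.1176]
wrist_force: [2.6, 0.4, -3.4]
width: 0.0647
```

```bash
python3 -m jog '[[[0,-0.001,0,0,0,0,0.6],[0,0,0,0,0,0,0.6]]]'|grep -v rot
python3 -m jog '[[[0,-0.001,0,0,0,0,0.6],[0,0,0,0,0,0,0.6]]]'|grep -v rot
python3 -m jog '[[[0,-0.001,0,0,0,0,0.6],[0,0,0,0,0,0,0.6]]]'|grep -v rot
python3 -m jog '[[[0,-0.001,0,0,0,0,0.6],[0,0,0,0,0,0,0.6]]]'|grep -v rot
python3 -m jog '[[[0,-0.001,0,0,0,0,0.6],[0,0,0,0,0,0,0.6]]]'|grep -v rot
```

```text
t: 27.38
tool_pos: [0.6339, 0.0245, 0.1178]
wrist_force: [2.8, -1.5, -5.9]
width: 0.0647
t: 27.62
tool_pos: [0.6339, 0.0246, 0.118]
wrist_force: [3.8, -0.7, -7.5]
width: 0.0651
t: 27.88
tool_pos: [0.6339, 0.0246, 0.1182]
wrist_force: [4.0, -0.2, -10.7]
width: 0.0646
t: 28.12
tool_pos: [0.6339, 0.0246, 0.1184]
wrist_force: [5.0, -0.3, -14.9]
width: 0.0649
t: 28.38
tool_pos: [0.6339, 0.0246, 0.1184]
wrist_force: [5.6, -0.9, -17.2]
width: 0.0645
```

```bash
python3 -m jog '[[[0,0.006,0,0,0,0,0.6],[0,0.005,0,0,0,0,0.6],[0,0,0,0,0.06,0,0.6],[0,0,0,0,0.06,0,0.6],[0,0,0,0,0,0,0.6]]]' |grep -v rot
python3 -c "
from h import *
for i in range(1): go(.634,.0245,.1167,.61)"
python3 -m jog '[[[0,0.001,0,0,0.045,0,0.6],[0,0,0,0,0,0,0.6]]]'|grep -v rot
python3 -c "
from h import *
go(.634,.0245,.1167,.61)"
```

```text
t: 29.0
tool_pos: [0.6341, 0.0246, 0.1168]
wrist_force: [0.5, -0.4, -2.3]
width: 0.0648
t 29.0 pos [0.6341 0.0246 0.1168] yaw 0.8309 tilt [ 3.e-04 -1.e+00  4.e-04] w 0.0648 F [ 0.5 -0.4 -2.3] M [ 0.009 -0.09  -0.025]
shift units [ 0.0001  0.0005 -0.0006] turn y units 0.1406
t: 29.25
tool_pos: [0.6342, 0.0246, 0.1166]
wrist_force: [-0.0, -0.3, 0.4]
width: 0.0646
t 29.25 pos [0.6342 0.0246 0.1166] yaw 0.7618 tilt [ 5.e-04 -1.e+00  5.e-04] w 0.0646 F [-0.  -0.3  0.4] M [-0.058 -0.184 -0.024]
shift units [-0.0004 -0.0004 -0.0008] turn y units 0.0966
```

```bash
G(){ python3 -c "
from h import *
go(.634,.0245,.1167,.61)"; }
python3 -m jog '[[[0,0.001,0,0,0.045,0,0.6],[0,0,0,0,0,0,0.6]]]'|grep xx;G
python3 -m jog '[[[0,0,0,0,0,0,0.6]]]'|grep xx;G
python3 -m jog '[[[0,0.001,0,0,0.045,0,0.6],[0,0,0,0,0,0,0.6]]]'|grep xx;G
python3 -m jog '[[[0,0,0,0,0,0,0.6]]]'|grep xx;G
python3 -m jog '[[[0,0,0,0,0,0,0.6]]]'|grep xx;G
```

```text
t 29.5 pos [0.6343 0.0246 0.1164] yaw 0.6916 tilt [ 6.e-04 -1.e+00  7.e-04] w 0.0647 F [-0.5  0.   3.2] M [-0.016 -0.191 -0.051]
shift units [-0.0005 -0.0012 -0.001 ] turn y units 0.052
t 29.62 pos [0.6343 0.0246 0.1164] yaw 0.6917 tilt [ 5.e-04 -1.e+00  7.e-04] w 0.0646 F [ 0.1 -0.5  4.3] M [-0.044 -0.141 -0.063]
shift units [-0.0004 -0.0014 -0.001 ] turn y units 0.052
t 29.88 pos [0.6343 0.0246 0.1161] yaw 0.6199 tilt [ 5.e-04 -1.e+00  7.e-04] w 0.0649 F [-0.3 -0.7  5.2] M [-0.042 -0.106 -0.08 ]
shift units [-0.0004 -0.0023 -0.0011] turn y units 0.0063
t 30.0 pos [0.6343 0.0246 0.1162] yaw 0.621 tilt [ 5.e-04 -1.e+00  8.e-04] w 0.0651 F [-0.3 -0.2  4.6] M [-0.044 -0.126 -0.087]
shift units [-0.0005 -0.0022 -0.0012] turn y units 0.007
t 30.12 pos [0.6343 0.0246 0.1162] yaw 0.621 tilt [ 6.e-04 -1.e+00  8.e-04] w 0.0648 F [ 0.2 -0.6  4.6] M [-0.037 -0.113 -0.111]
shift units [-0.0005 -0.0021 -0.0011] turn y units 0.007
```

```bash
G(){ python3 -c "
from h import *
go(.634,.0245,.1167,.61)"; }
python3 -m jog '[[[0,-0.0015,0,0,0,0,0.6],[0,0,0,0,0,0,0.6]]]'|grep xx;G
python3 -m jog '[[[0,-0.001,0,0,0,0,0.6],[0,0,0,0,0,0,0.6]]]'|grep xx;G
python3 -m jog '[[[0,0,0,0,0,0,0.6]]]'|grep xx;G
python3 -m jog '[[[0,-0.001,0,0,0,0,0.6],[0,0,0,0,0,0,0.6]]]'|grep xx;G
python3 -m jog '[[[0,-0.001,0,0,0,0,0.6],[0,0,0,0,0,0,0.6]]]'|grep xx;G
```

```text
t 30.38 pos [0.6343 0.0246 0.1162] yaw 0.6195 tilt [ 4.e-04 -1.e+00  7.e-04] w 0.0645 F [2.8 0.6 4.9] M [ 0.023 -0.486 -0.   ]
shift units [-0.0004 -0.002  -0.0011] turn y units 0.006
t 30.62 pos [0.6343 0.0246 0.1162] yaw 0.6186 tilt [ 3.e-04 -1.e+00  5.e-04] w 0.0651 F [4.9 1.  1.8] M [ 0.025 -0.96  -0.074]
shift units [-0.0002 -0.002  -0.0011] turn y units 0.0055
t 30.75 pos [0.6342 0.0246 0.1162] yaw 0.6185 tilt [ 3.e-04 -1.e+00  5.e-04] w 0.0647 F [4.5 0.6 2.8] M [ 0.115 -1.12   0.022]
shift units [-0.0003 -0.0018 -0.001 ] turn y units 0.0054
t 31.0 pos [0.6342 0.0246 0.1163] yaw 0.6184 tilt [ 2.e-04 -1.e+00  4.e-04] w 0.0648 F [6.4 0.2 0.4] M [ 0.068 -1.213 -0.02 ]
shift units [-0.0003 -0.0016 -0.0009] turn y units 0.0053
t 31.25 pos [0.6342 0.0245 0.1163] yaw 0.6184 tilt [ 1.e-04 -1.e+00  2.e-04] w 0.0648 F [ 6.   0.2 -0.4] M [ 0.095 -1.275 -0.002]
shift units [-0.0003 -0.0014 -0.0007] turn y units 0.0053
```

```bash
G(){ python3 -c "
from h import *
go(.634,.0245,.1167,.61)"; }
python3 -m jog '[[[0,0,0,0,0.015,0,0.6]]]'|grep xx;G
python3 -m jog '[[[0,0,0,0,0.015,0,0.6]]]'|grep xx;G
python3 -m jog '[[[0,0,0,0,0,0,0.6]]]'|grep xx;G
python3 -m jog '[[[0,0,0,0,0,0,0.6]]]'|grep xx;G
```

```text
t 31.38 pos [0.634  0.0246 0.1163] yaw 0.5946 tilt [-2.e-04 -1.e+00 -2.e-04] w 0.065 F [4.6 0.5 0.5] M [ 0.103 -0.928  0.206]
shift units [ 0.0004 -0.0017 -0.0002] turn y units -0.0098
t 31.5 pos [0.6339 0.0246 0.1163] yaw 0.5703 tilt [-4.e-04 -1.e+00 -4.e-04] w 0.0648 F [ 4.5  1.2 -0.5] M [ 0.223 -0.836  0.252]
shift units [ 0.0007 -0.0018  0.0001] turn y units -0.0253
t 31.62 pos [0.6339 0.0246 0.1163] yaw 0.5709 tilt [-4.e-04 -1.e+00 -4.e-04] w 0.0652 F [ 3.8  1.2 -2.1] M [ 0.227 -0.857  0.001]
shift units [ 0.0008 -0.0017  0.0002] turn y units -0.0249
t 31.75 pos [0.6339 0.0246 0.1163] yaw 0.5714 tilt [-4.e-04 -1.e+00 -3.e-04] w 0.0649 F [ 4.9  2.2 -2.6] M [ 0.232 -0.868  0.034]
shift units [ 0.0007 -0.0015  0.0001] turn y units -0.0246
```

```bash
python3 -m jog '[[[0,0,0,0,0,0,0.85],[0,0,0,0,0,0,0.85],[0,0,0,0,0,0,0.85],[0,-0.04,0,0,0,0,0.85],[0,-0.16,0,0,0,0,0.85],[0,-0.2,0,0,0,0,0.85],[0,-0.1,-0.2,0,0,0,0.85],[0,0,-0.2,0,0,0,0.85]]]'
python3 -m jog '[[[0,0,-0.2,0,0,0,0.85],[0.05,0,-0.2,0,0,0,0.85],[0.1,0,-0.15,0,0,0,0.85],[0.1,0,0,0,0,0,0.85],[0,0,0,0,0,0,0.85]]]'
python3 - <<'E'
from h import *
go(.634,.0245,.1167)
s=capture("side"); t=capture("top")
def cr(c):
    P=np.linalg.inv(c["cam_to_world"])@[.634,.024,.125,1]; q=c["camera_matrix"]@P[:3]; q=(q[:2]/q[2]).astype(int)
    return cv2.resize(c["img"][q[1]-32:q[1]+32,q[0]-32:q[0]+32],(400,400),interpolation=cv2.INTER_CUBIC)
cv2.imwrite("pics/f.png",np.hstack([cr(t),cr(s)]))
for c in(t,s):
    A=pts(c,np.ones((480,640),bool)); e=np.hypot(A[:,0]-.634,A[:,1]-.0242)
    p=A[(e<.03)&(e>.008)&(A[:,2]>.127)&(A[:,2]<.14)]
    if len(p)>5: print("ringtop",len(p),p.mean(0),np.linalg.lstsq(np.c_[p[:,:2]-[.634,.024],np.ones(len(p))],p[:,2],rcond=None)[0])
E
```

```text
t: 32.75
tool_pos: [0.5495, -0.03, 0.2447]
eef_rot: [[0.541, 0.004, 0.841], [-0.841, -0.0, 0.541], [0.002, -1.0, 0.003]]
wrist_force: [0.2, -0.4, -0.4]
width: 0.0794
t: 33.38
tool_pos: [0.468, -0.1574, 0.2422]
eef_rot: [[0.539, 0.0, 0.842], [-0.842, -0.0, 0.539], [0.0, -1.0, 0.0]]
wrist_force: [0.1, 0.2, -0.1]
width: 0.0792
t 33.38 pos [ 0.468  -0.1574  0.2422] yaw 0.5693 tilt [ 2.e-04 -1.e+00  1.e-04] w 0.0792 F [ 0.1  0.2 -0.1] M [ 0.013 -0.173  0.025]
shift units [-0.2552  0.5021  0.9515] turn y units None
ringtop 440 [0.63275126 0.02545307 0.1307672 ] [-0.00204104 -0.00261426  0.13076845]
ringtop 246 [0.63229849 0.0269308  0.13054848] [-0.00595669 -0.00593688  0.13055574]
```

View pics/f.png

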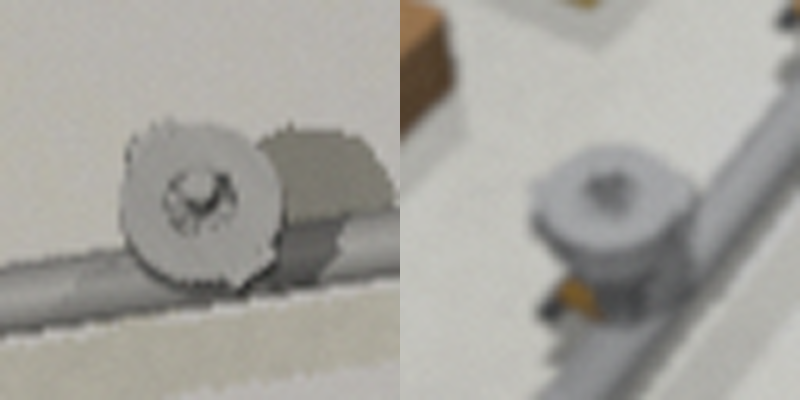

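```bash
python3 -c "
from rig import *
print(hand_in())"
```

```text
the job is handed in; nothing more can be done
None
```

I set the disk on the gasket and let it go. I then lowered the ring over it with its lugs in the notches and turned it clockwise to about 1.07 rad past the notch. The arm backed clear and I handed the job in at about 33 s.

**Tightness:** Two lift tests both put first contact at a tool yaw of about 0.83 rad. I turned about 0.26 rad past that, which should give roughly 14 N on the disk (7 to 19 N is good).

**Checks that disagree:**
- **Ring drop:** it sank about 0.5 mm past first contact, which points to about 9 N or a little more.
- **Turning moment:** the readings while turning were noisy, 0.21 to 0.25 N m. That points to 16 to 19 N and is above the 0.16 N m hand-tight value. A sideways force of about 5 N on the ring probably added to it.

The clamping force was never measured directly, so the 14 N is an estimate.

**Last pictures:** the ring sits level (tilt under 0.01 rad), centred to within camera accuracy, with the disk's stub showing through its hole. The wrist force was near zero after I let go. I did not re-measure the other items on the bench at the end. I saw no unexpected contact on the way.

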